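# Return the limit gauges to their foam inserts

## Task

The bored block and the bolt have been gauged. Put the two ring gauges and the two plug gauges that lie on the grey bench mat back in the blue tray with the four empty foam recesses, each lying fully down in the recess cut to its own shape and size, and let go of them. Set each gauge down rather than dropping it, and leave the block and the bolt standing where they are.

Things in the scene. Friction and masses are not known exactly. Their poses are not given: they have to be found in the camera images.
- ring_large_mid (a point): Large ring gauge: plain steel ring, 53 mm outside diameter, 16 mm thick, knurled rim, lying flat on the bench. The point is its centre, half-way up (8 mm above what it lies on); z is up along its bore. About 0.2 kg.
- ring_small_mid (a point): Small ring gauge: plain steel ring, 37 mm outside diameter, 12 mm thick, lying flat on the bench. The point is its centre, half-way up (6 mm above what it lies on); z is up along its bore. About 0.08 kg.
- plug_large_mid (a point): Large plug gauge: double-ended, black hexagonal handle 26 mm across (along its x) and 62 mm long with a steel pin at each end, 125 mm long over all (along its y), 23 mm high, lying on its side. The point is the middle of the handle, half-way up (11.5 mm above what it lies on); y runs along the gauge, x across it, z up. Either end may point either way. About 0.25 kg.
- plug_small_mid (a point): Small plug gauge: same pattern, black hexagonal handle 19 mm across (along its x) and 48 mm long, 94 mm long over all (along its y), 16.5 mm high, lying on its side. The point is the middle of the handle, half-way up (8.25 mm above what it lies on); y runs along the gauge, x across it, z up. Either end may point either way. About 0.09 kg.
- insert_ring_large_floor (a point): Large-ring insert: fixed foam insert, 90 (x) by 150 mm (y), black with grey recess floor, one of four in the blue tray; top 16 mm and recess floor 7 mm above the bench. Round recess 61 mm in diameter, plus finger notches, 30 mm wide, as deep, along +y and -y to 51 mm from the centre. Point: recess centre, on the floor; z up.
- insert_ring_small_floor (a point): Small-ring insert: fixed foam insert, 90 (x) by 150 mm (y), black with grey recess floor, one of four in the blue tray; top 16 mm and recess floor 7 mm above the bench. Round recess 45 mm in diameter, plus finger notches, 30 mm wide, as deep, along +y and -y to 43 mm from the centre. Point: recess centre, on the floor; z up.
- insert_plug_large_floor (a point): Large-plug insert: fixed foam insert, 90 (x) by 150 mm (y), black with grey recess floor, one of four in the blue tray; top 16 mm and recess floor 7 mm above the bench. Slot along y, 136 mm long, 34 mm wide for the handle (over the middle 71 mm) and 28 mm for the pins, plus finger notches, 30 mm wide, as deep, at mid-length along +x and -x to 38 mm from the centre. Point: recess centre, on the floor; z up.
- insert_plug_small_floor (a point): Small-plug insert: fixed foam insert, 90 (x) by 150 mm (y), black with grey recess floor, one of four in the blue tray; top 16 mm and recess floor 7 mm above the bench. Slot along y, 105 mm long, 27 mm wide for the handle (over the middle 57 mm) and 21 mm for the pins, plus finger notches, 30 mm wide, as deep, at mid-length along +x and -x to 34 mm from the centre. Point: recess centre, on the floor; z up.
- test_piece_mid (a point): Bystander: bright machined block with a bored hole in its top, 40 x 52 x 30 mm high, standing on the bench to the left of the tray. The point is its centre, half-way up.
- machined_bolt_mid (a point): Bystander: M12 bolt standing on its hexagon head, 21 mm across and 46 mm high, on the bench on the left, nearer the robot than the block. The point is its centre, half-way up.
Not all that is in view belongs to the job. What is shaped like the part that bears ring_small_mid but turquoise or yellow is not meant.

How it is judged:
By the outcome, as a careful person would: the job done as asked, in the order asked, and still so for the second after the job is handed in, with the robot touching nothing.
It also fails if it takes over 96 s, if anything falls off the work surface, if the arm or the gripper's body presses on something with over 40 N, if the wrist force passes 120 N, or if a joint passes its speed limit or range.

## Robot

A 6-joint arm with a two-finger parallel gripper is mounted at the origin on the work surface; the furniture and walls round the work are solid. World frame = base frame: x ahead of the robot, y to its left, z up, the work surface at z = 0. Lengths are in mm, angles in rad, forces in N, time in s.
With the tool pointing down it reaches from about 275 to 750 mm from the base axis. Payload 10.2 kg.
Tool frame: the origin (TCP) lies at the very end of the fingers, on their centre line; the grasp point (between the pads) lies 19 mm behind it; z points along the fingers, y is the line along which they close (so a half turn about z gives the same grasp; the last joint's range is limited). The gripper opens to 85 mm and grips with 20 to 120 N. Pads are 22 mm wide; open, the fingers measure 114 mm over their backs; the gripper's body (76 mm by 85 mm) begins 54 mm behind the grasp point. The pads swing forward as they close: fully open they stand 13 mm farther back than shut.
Start: joints at [1, 0.313, 1.498, -0, 1.331, -0.223], TCP at [178.949, 493.567, 231.294] pointing down, gripper open.
Joint ranges: [-2.94, 2.94], [-0.97, 2.17], [0.19, 2.56], [-1.23, 4.37], [0.02, 3.11], [-2.88, 2.88]. Speed limits (rad/s): [2.39, 2.39, 3.01, 3.14, 3.14, 3.14].

## Interface

Orientations are given as a unit quaternion [w, x, y, z].
In Python, from rig import ctrl, vision gives the robot as it stands. The module is installed in compiled form; this text tells all that it offers.
- The arm moves only by the tool play_rows, never from a script. Its arguments are lists of equal length, an entry for each row: "translation": the shift along the tool's x, y, z in m, a list of three; "rotation": the turn, a rotation vector about the tool's x, y, z in rad, a list of three; "gripper": the gripper's target within -1 to 1 (shut at 1, half-way at 0, fully open at -1). A call has 1 to 10 rows; each row is the pose to reach, as a shift and turn from the pose commanded when the call began, along the tool's axes at that moment; what a row does not reach only later rows make up. A row lasts 1/8 s, in which the tool goes at most 62.5 mm and 10.7 degrees, less where a joint would pass 70% of its speed; a pose out of reach is approached as far as the arm can. A call with a gripper value outside its range is refused whole. The fingers move at their own pace and stop on an object; "force" is the grip in N (left out, the last holds). Time passes only in rows, so rows that repeat a pose let the fingers close. It gives the time, the measured TCP pose, the force, the opening and the grip force at its end, in the units of the state.
- ctrl.sense(): the state, without advancing time (a new reading comes with each control period).
- vision.capture(name): name is "scene" or "top" or "wrist"; returns a dict with "pixels" (384x512x3 uint8, red, green, blue), "vfov" (degrees; the focal length in pixels is half the picture's height over the tangent of half this angle, whatever the lens; pixels are square), "cx", "cy" (the principal point, pixels), "k1" (the pictures are not rectified: a ray, as slopes to the right and down, at radius r is drawn at 1 + k1 r^2 times it, then the intrinsics apply), "rvec" (rotation vector, rad) and "tvec" (3), from world to camera coordinates, as OpenCV has them; the wrist camera has in their place "mount" (4x4, takes a point from camera to tool coordinates, whose origin is the TCP and whose axes are the flange's). Camera axes: x right, y down, z forward; pixel columns grow to the right and rows downward; lengths in mm; the calibration is good to about 2 mm. A picture is of the moment at which its call begins: read the wrist's pose just before it. There is no depth.
- ctrl.finish_job(): hands the job in; it is judged then, once.
The state is a dict: "time_s": time; "joints": joint angles; "dq": joint speeds; "tau": joint torques, N m; "eef_pos": TCP position; "ee_rot": TCP orientation; "force": force on the tool from outside, world axes, zero at the start; "wrist_torque": the same for the moment, N m; "grip_width": opening from 0.0 (shut) to 1.0 (fully open); "grip_force": force on a finger pad.
Only numpy, scipy, OpenCV 4.12 (cv2) and the standard library are available. Lean on these libraries where they do the work, as an engineer would, in place of code of your own. Each camera call takes 0.05 s, during which the arm holds its last target. There are 200 camera calls.

## Working session

There is one attempt and no reset: what is moved stays moved. The work goes in short steps, Python scripts to look and compute and a tool call to move; the robot and the scene stay as the last step left them, time stands still between calls to the robot, and variables do not carry over. Pictures are saved under pics/ and viewed, at most 14 in all, crops included, and the job is handed in when it is done.

Besides the shell and the picture viewer there is one more tool, called after ">>>" by a JSON object that holds its "op" and its "data", one argument or row to a line. play_rows: Moves the arm, as the interface text tells. Its arguments: {"type":"object","properties":{"translation":{"type":"array"},"rotation":{"type":"array"},"gripper":{"type":"array"},"force":{"type":"number"}},"required":["translation","rotation","gripper"]}

```bash
mkdir -p pics
cat > h.py <<'E'
import numpy as np, cv2
from rig import ctrl, vision
from scipy.spatial.transform import Rotation as R
def cam(name):
    s=ctrl.sense(); c=vision.capture(name); im=c["pixels"][:,:,::-1].copy()
    f=im.shape[0]/2/np.tan(np.radians(c["vfov"])/2)
    if name=="wrist":
        q=s["ee_rot"]; T=np.eye(4); T[:3,:3]=R.from_quat([q[1],q[2],q[3],q[0]]).as_matrix(); T[:3,3]=s["eef_pos"]
        M=T@np.array(c["mount"]); Rcw=M[:3,:3]; o=M[:3,3]
    else:
        Rm=cv2.Rodrigues(np.array(c["rvec"],float))[0]; Rcw=Rm.T; o=-Rm.T@np.array(c["tvec"],float)
    return im,dict(f=f,cx=c["cx"],cy=c["cy"],k1=c["k1"],R=Rcw,o=o)
def ray(c,uv,z):
    d=(np.array(uv,float).reshape(-1,2)-[c["cx"],c["cy"]])/c["f"]
    u=d.copy()
    for _ in range(20): u=d/(1+c["k1"]*(u**2).sum(1,keepdims=True))
    w=np.c_[u,np.ones(len(u))]@c["R"].T
    return c["o"]+w*((z-c["o"][2])/w[:,2:])
def proj(c,P):
    p=(np.array(P,float).reshape(-1,3)-c["o"])@c["R"]; u=p[:,:2]/p[:,2:]
    return u*(1+c["k1"]*(u**2).sum(1,keepdims=True))*c["f"]+[c["cx"],c["cy"]]
E
python3 - <<'E'
from h import *
print(ctrl.sense())
a,c=cam("top");cv2.imwrite("pics/top.png",a);print({k:v for k,v in c.items()})
b,c=cam("scene");cv2.imwrite("pics/scene.png",b);print(c['o'])
np.save("top.npy",a)
E
```

```text
{'time_s': 0.0, 'joints': array([ 9.99580855e-01,  3.13447680e-01,  1.49842729e+00, -7.73734586e-06,
        1.33098476e+00, -2.23417873e-01]), 'dq': array([-0.00038115,  0.00059496, -0.00017051,  0.00053289, -0.00066464,
       -0.0003973 ]), 'tau': array([ 2.02482486e-03, -4.12233567e+01, -2.59766400e+01,  1.02347417e-04,
        3.73996503e-03, -2.05337614e-06]), 'eef_pos': array([178.81827249, 493.34229986, 230.73994401]), 'ee_rot': array([-2.41680164e-04,  1.73022708e-01,  9.84917632e-01, -5.85641462e-04]), 'force': array([-0.186251  ,  0.71065054, -0.12772211]), 'wrist_torque': array([-0.0166139 ,  0.02675073,  0.02632306]), 'grip_force': 0.0, 'grip_width': 0.9990581030812264}
{'f': np.float64(482.5300512399661), 'cx': 252.32792353360458, 'cy': 194.38889748470152, 'k1': -0.013287918573211963, 'R': array([[ 0.00976674, -0.9968402 ,  0.07883042],
       [-0.99990312, -0.01051774, -0.0091172 ],
       [ 0.00991751, -0.07873373, -0.99684635]]), 'o': array([ 373.78855623,   10.40075706, 1340.56968411])}
[ -49.37122914 -815.50930325  630.58763005]
```

View pics/top.png

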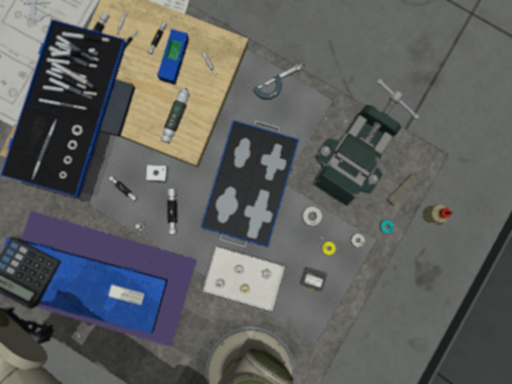

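View pics/scene.png

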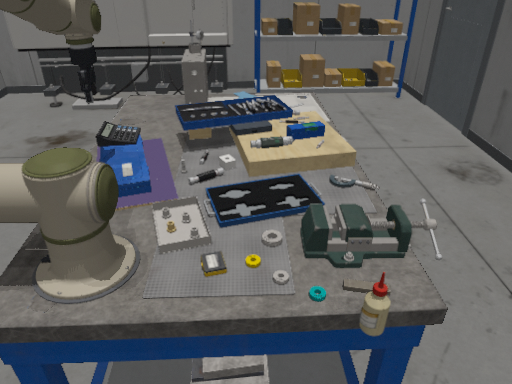

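The top view shows these candidates:
- **Steel rings:** large at (312,215), small at (358,240). The decoys are yellow at (329,248) and turquoise at (388,227).
- **Plugs on the mat:** large at (172,210), small at (122,188). The green-handled tool at (175,115) and the pens at (158,38) are on the wooden board, so they aren't meant.
- **Recesses:** small ring (242,152), small plug (272,161), large ring (228,205), large plug (258,213).
- **Bystanders:** block (156,173), bolt (139,226).

Next I'll check the choice in a close crop and take coarse positions.

Run:
```python
from h import *
a,c=cam("top")
cv2.imwrite("pics/crop.png",cv2.resize(a[115:275,95:405],None,fx=2.55,fy=2.55,interpolation=cv2.INTER_CUBIC))
for n,uv,z in [("RL",(312,215),16),("RS",(358,240),12),("PL",(172,210),23),("PS",(122,188),16),("block",(156,173),30),("bolt",(139,226),46),("rRS",(242,152),7),("rPS",(272,161),7),("rRL",(228,205),7),("rPL",(258,213),7)]:
    print(n,ray(c,uv,z).round())
# tray by blue+black: min area rect
hsv=cv2.cvtColor(a,cv2.COLOR_BGR2HSV)
m=((hsv[...,2]<45)|((hsv[...,0]>105)&(hsv[...,0]<125)&(hsv[...,1]>120))).astype(np.uint8);m[:, :200]=0;m[:,302:]=0;m[:118]=0;m[248:]=0
cs=max(cv2.findContours(m,0,2)[0],key=cv2.contourArea);b=cv2.boxPoints(cv2.minAreaRect(cs));print(b,ray(c,b,16).round())
```

```text
RL [[ 423. -166.   16.]]
RS [[ 356. -294.   12.]]
PL [[433. 217.  23.]]
PS [[492. 357.  16.]]
block [[533. 262.  30.]]
bolt [[388. 301.  46.]]
rRS [[598.  28.   7.]]
rPS [[573. -56.   7.]]
rRL [[449.  65.   7.]]
rPL [[428. -18.   7.]]
[[200.48087 226.96497]
 [232.08917 119.49683]
 [298.68152 139.08282]
 [267.0732  246.55096]] [[ 388.  139.   16.]
 [ 687.   57.   16.]
 [ 634. -129.   16.]
 [ 336.  -43.   16.]]
```

View pics/crop.png

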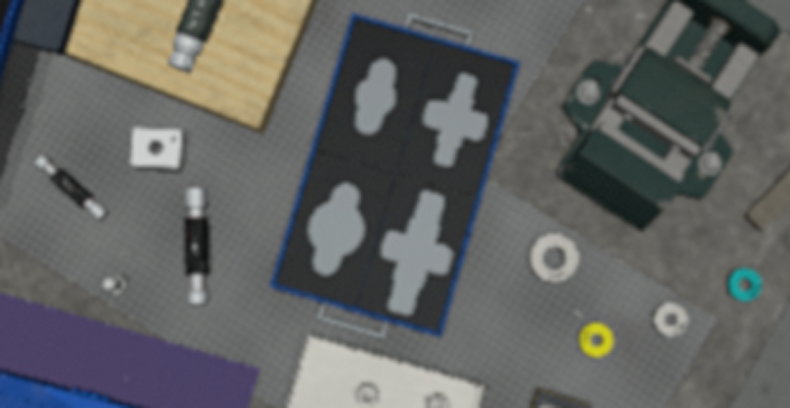

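The crop confirms the choice. At full scale the steel rings are at about (312,216) and (358,240), the plugs at (122,188) and (172,210), and all four recesses show clearly. I'll start with the small plug and look at it from close by.

```bash
cat >> h.py <<'E'
def plan(pos,head=None):
    "tool-frame shift (m) and rotvec to reach pos (mm), tool pointing down, tool y along world heading (deg)"
    s=ctrl.sense(); q=s["ee_rot"]; T=R.from_quat([q[1],q[2],q[3],q[0]]); 
    y0=T.as_matrix()[:,1]; h0=np.degrees(np.arctan2(y0[1],y0[0]))
    h=h0 if head is None else h0+((head-h0+90)%180-90)
    a=np.radians(h); y=np.array([np.cos(a),np.sin(a),0]); z=np.array([0,0,-1.]); x=np.cross(y,z)
    G=R.from_matrix(np.c_[x,y,z])
    print("pose",s["eef_pos"].round(1),"h0",h0.round(1),"->",round(h,1),"j6",s["joints"][5].round(2),"F",s["force"].round(1),"w",round(s["grip_width"]*85,1),"t",s["time_s"])
    print(" shift",(T.inv().apply(np.array(pos)-s["eef_pos"])/1000).round(4),"rot",(T.inv()*G).as_rotvec().round(3))
E
python3 - <<'E'
from h import *
c=vision.capture("wrist");print(np.array(c["mount"]).round(2),c["vfov"])
a,c=cam("top")
for e,z in [([(111.5,178.5),(133.4,198)],8),([(171.5,190),(172.5,232)],11)]:
    p=ray(c,e,z);d=p[1]-p[0];print(p.round(),np.degrees(np.arctan2(d[1],d[0])),np.linalg.norm(d),p.mean(0))
plan([440,335,230],49)
E
```

```text
[[   0.     -0.96   -0.29   74.72]
 [   1.      0.      0.     -0.36]
 [   0.     -0.29    0.96 -141.4 ]
 [   0.      0.      0.      1.  ]] 69.4618643792409
[[519. 389.   8.]
 [466. 327.   8.]] -130.69749083050107 82.12593124786783 [492.46271253 357.98525112   8.        ]
[[489. 222.  11.]
 [373. 216.  11.]] -177.33745708352495 115.76100249444836 [430.9184139  218.95988841  11.        ]
pose [178.9 493.5 231. ] h0 70.1 -> 49.0 j6 -0.22 F [-0.3 -0.6 -0.1] w 85.0 t 0.25
 shift [-0.2995 -0.06    0.001 ] rot [-0.001 -0.     0.368]
```

Run:
```python
from h import *
plan([492,358,150],139)
```

```text
pose [178.9 493.5 231. ] h0 70.1 -> 139.0 j6 -0.22 F [-0.3 -0.6 -0.1] w 85.0 t 0.25
 shift [-0.3406 -0.0206  0.081 ] rot [-0.    -0.    -1.203]
```

>>> {"op": "play_rows", "data": {
  "translation": [
    [-0.34,-0.021,0.08],
    [-0.34,-0.021,0.08],
    [-0.34,-0.021,0.08],
    [-0.34,-0.021,0.08],
    [-0.34,-0.021,0.08],
    [-0.34,-0.021,0.08],
    [-0.34,-0.021,0.08],
    [-0.34,-0.021,0.08],
    [-0.34,-0.021,0.08],
    [-0.34,-0.021,0.08]
  ],
  "rotation": [
    [0,0,-1.2],
    [0,0,-1.2],
    [0,0,-1.2],
    [0,0,-1.2],
    [0,0,-1.2],
    [0,0,-1.2],
    [0,0,-1.2],
    [0,0,-1.2],
    [0,0,-1.2],
    [0,0,-1.2]
  ],
  "gripper": [-1,-1,-1,-1,-1,-1,-1,-1,-1,-1]
}}

```text
time_s: 1.5
eef_pos: [491.0, 358.3, 151.6]
ee_rot: [0.0, -0.413, 0.911, -0.0]
force: [-0.2, 0.6, 0.8]
grip_width: 1.001
grip_force: 0.0
```

Run:
```python
from h import *
a,c=cam("wrist");cv2.imwrite("pics/w1.png",a);np.savez("w1.npz",a=a,**c)
plan([492,358,150],139)
print(proj(c,[[492,358,8],[431,219,11]]))
```

```text
pose [491.1 358.3 151.6] h0 138.8 -> 139.0 j6 -1.98 F [-0.5 -0.2  1.3] w 85.4 t 1.55
 shift [-0.0004 -0.0009  0.0016] rot [-0.     0.    -0.003]
[[253.26638648 183.01328957]
 [203.11967084  30.91849807]]
```

View pics/w1.png

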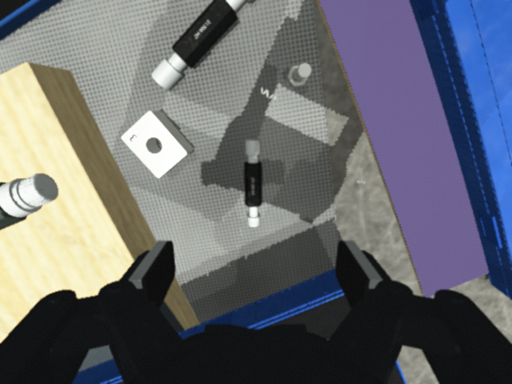

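The small plug lies vertically in view from (252,140) to (254,227), handle centre about (253,184), which agrees with the top estimate to 1–2 px. I'll measure it and check the heights.

Run:
```python
from h import *
d=np.load("w1.npz");c={k:d[k] for k in d if k!='a'};a=d['a']
g=cv2.cvtColor(a,6)
m=(g<45).astype(np.uint8);m[:150]=0;m[218:]=0;m[:,:238]=0;m[:,270:]=0
cs=max(cv2.findContours(m,0,2)[0],key=cv2.contourArea);r=cv2.minAreaRect(cs);print(r)
p=ray(c,[r[0],(252,140),(254,227)],10);print(p.round(1));v=p[2]-p[1];print(np.degrees(np.arctan2(v[1],v[0]))%180)
plan([p[0][0],p[0][1],3],np.degrees(np.arctan2(v[1],v[0]))+90)
```

```text
((252.5, 183.5), (43.0, 17.0), 90.0)
[[492.6 357.5  10. ]
 [463.  323.   10. ]
 [524.3 396.   10. ]]
49.95992358184007
pose [491.1 358.3 151.6] h0 138.8 -> 140.0 j6 -1.98 F [-0.5 -0.2  1.3] w 85.4 t 1.55
 shift [-0.0003 -0.0017  0.1486] rot [-0.    0.   -0.02]
```

>>> {"op": "play_rows", "data": {
  "translation": [
    [0,-0.002,0.06],
    [0,-0.002,0.11],
    [0,-0.002,0.135],
    [0,-0.002,0.147],
    [0,-0.002,0.147],
    [0,-0.002,0.147],
    [0,-0.002,0.147],
    [0,-0.002,0.147],
    [0,-0.002,0.147],
    [0,-0.002,0.147]
  ],
  "rotation": [
    [0,0,-0.02],
    [0,0,-0.02],
    [0,0,-0.02],
    [0,0,-0.02],
    [0,0,-0.02],
    [0,0,-0.02],
    [0,0,-0.02],
    [0,0,-0.02],
    [0,0,-0.02],
    [0,0,-0.02]
  ],
  "gripper": [0,0,0,0,0,1,1,1,1,1],
  "force": 40
}}

```text
time_s: 2.8
eef_pos: [493.6, 357.0, 5.8]
ee_rot: [0.001, -0.422, 0.906, 0.0]
force: [-1.0, -1.2, 6.9]
grip_width: 0.185
grip_force: 39.2
```

Run:
```python
from h import *
plan([492.6,357.5,100])
```

```text
pose [493.6 357.    5.8] h0 140.0 -> 140.0 j6 -2.01 F [-1.  -1.2  6.9] w 15.7 t 2.8
 shift [ 0.0001  0.001  -0.0942] rot [-0.001  0.002  0.   ]
```

>>> {"op": "play_rows", "data": {
  "translation": [
    [0,0,-0.03],
    [0,0,-0.08],
    [0,0,-0.13],
    [0,0,-0.15]
  ],
  "rotation": [
    [0,0,0],
    [0,0,0],
    [0,0,0],
    [0,0,0]
  ],
  "gripper": [1,1,1,1]
}}

```text
time_s: 3.3
eef_pos: [493.8, 357.1, 158.0]
ee_rot: [0.003, -0.422, 0.906, -0.0]
force: [-0.2, -0.2, -1.5]
grip_width: 0.189
grip_force: 39.5
```

Run:
```python
from h import *
plan([573,-56,150],74.6)
```

```text
pose [493.8 357.1 158. ] h0 140.0 -> 74.6 j6 -2.01 F [-0.2 -0.2 -1.5] w 16.0 t 3.3
 shift [ 0.2654 -0.3263  0.0075] rot [1.000e-03 6.000e-03 1.141e+00]
```

>>> {"op": "play_rows", "data": {
  "translation": [
    [0.265,-0.326,0.007],
    [0.265,-0.326,0.007],
    [0.265,-0.326,0.007],
    [0.265,-0.326,0.007],
    [0.265,-0.326,0.007],
    [0.265,-0.326,0.007],
    [0.265,-0.326,0.007],
    [0.265,-0.326,0.007],
    [0.265,-0.326,0.007],
    [0.265,-0.326,0.007]
  ],
  "rotation": [
    [0,0,1.14],
    [0,0,1.14],
    [0,0,1.14],
    [0,0,1.14],
    [0,0,1.14],
    [0,0,1.14],
    [0,0,1.14],
    [0,0,1.14],
    [0,0,1.14],
    [0,0,1.14]
  ],
  "gripper": [1,1,1,1,1,1,1,1,1,1]
}}

```text
time_s: 4.55
eef_pos: [572.0, -54.7, 147.5]
ee_rot: [0.0, 0.133, 0.991, 0.0]
force: [0.6, 0.3, -1.2]
grip_width: 0.188
grip_force: 39.5
```

Run:
```python
from h import *
plan([573,-56,150],74.6)
a,c=cam("wrist");cv2.imwrite("pics/w2.png",a);np.savez("w2.npz",a=a,**c)
```

```text
pose [572.  -54.7 147.5] h0 74.8 -> 74.6 j6 -1.6 F [ 0.6  0.3 -1.2] w 16.0 t 4.55
 shift [-0.0013 -0.001  -0.0025] rot [0.    0.    0.003]
```

View pics/w2.png

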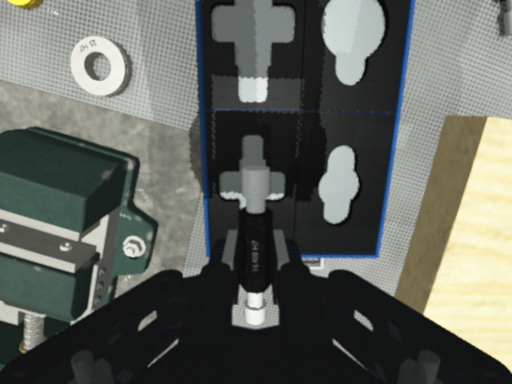

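The wrist view shows the small-ring recess at (339,185), the large-ring recess at (355,30) and the large-plug slot at (252,40). The held plug partly hides its own slot, which spans about rows 135–205. It also shows the large ring at (100,65). I'll get the recess centres from the contours in the first top picture and cross-check one here.

Run:
```python
from h import *
a=np.load("top.npy");_,c=cam("top")
box=np.array([[202,227],[232.5,121.5],[296.5,140],[266.5,244]]);m=np.zeros(a.shape[:2],np.uint8);cv2.fillPoly(m,[box.astype(int)],1);m=cv2.erode(m,np.ones((5,5)))
k=4
A=cv2.resize(cv2.cvtColor(a,6),None,fx=k,fy=k,interpolation=cv2.INTER_CUBIC);M=cv2.resize(m,None,fx=k,fy=k,interpolation=0)
m=((A>90)&(M>0)).astype(np.uint8)
P={}
for q in cv2.findContours(m,0,2)[0]:
    if cv2.contourArea(q)<1500: continue
    mo=cv2.moments(q);u=((np.array([mo['m10'],mo['m01']])/mo['m00'])+.5)/k-.5
    r=cv2.minAreaRect(q); v=(np.array(r[0])+.5)/k-.5
    hull=ray(c,(q.reshape(-1,2)+.5)/k-.5,8)[:,:2].astype(np.float32); rr=cv2.minAreaRect(hull)
    print("centroid",ray(c,u,8).round(1),"rect",np.round(rr[0],1),np.round(rr[1],1),round(rr[2],1))
d=np.load("w2.npz");c={k:d[k] for k in d if k!='a'};a=d['a'];g=cv2.cvtColor(a,6)
m=(g>90).astype(np.uint8);m[:130]=0;m[235:]=0;m[:,:312]=0;m[:,366:]=0
q=max(cv2.findContours(m,0,2)[0],key=cv2.contourArea);w=ray(c,q.reshape(-1,2),9)[:,:2].astype(np.float32);rr=cv2.minAreaRect(w);print("wrist RS",rr,ray(c,cv2.minAreaRect(q)[0],9))
# notches of PS slot, seam
print(ray(c,[(207,113),(408,113),(302,112),(252,136),(222,186),(284,186)],8).round(1))
print(proj(c,[[573,-56,7],[428,-18,7]]))
```

```text
centroid [[425.7 -17.6   8. ]] rect [426.3 -17.9] [132.   77.6] 8.1
centroid [[450.8  69.8   8. ]] rect [450.8  70.2] [61.8 96.2] 48.2
centroid [[571.2 -58.7   8. ]] rect [571.5 -58.6] [68.8 95. ] 42.5
centroid [[596.1  28.8   8. ]] rect [596.5  28.9] [83.2 43.9] 0.6
wrist RS ((596.2681274414062, 29.34642791748047), (42.214927673339844, 83.63655853271484), 58.865318298339844) [[594.73391231  30.02873369   9.        ]]
[[490.2 -81.4   8. ]
 [541.5 110.1   8. ]
 [513.7   8.5   8. ]
 [523.3 -44.8   8. ]
 [564.9 -89.    8. ]
 [582.  -26.1   8. ]]
[[254.32674177 184.98171914]
 [252.64137666  26.12563288]]
```

Run:
```python
from h import *
plan([572,-58.2,40],74.7)
```

```text
pose [572.1 -54.9 147.5] h0 74.7 -> 74.7 j6 -1.6 F [ 0.1 -0.7 -0.9] w 15.8 t 4.65
 shift [-0.0008 -0.0032  0.1075] rot [0.    0.    0.001]
```

>>> {"op": "play_rows", "data": {
  "translation": [
    [-0.001,-0.003,0.04],
    [-0.001,-0.003,0.08],
    [-0.001,-0.003,0.105],
    [-0.001,-0.003,0.112],
    [-0.001,-0.003,0.118],
    [-0.001,-0.003,0.122],
    [-0.001,-0.003,0.126],
    [-0.001,-0.003,0.13],
    [-0.001,-0.003,0.13]
  ],
  "rotation": [
    [0,0,0],
    [0,0,0],
    [0,0,0],
    [0,0,0],
    [0,0,0],
    [0,0,0],
    [0,0,0],
    [0,0,0],
    [0,0,0]
  ],
  "gripper": [1,1,1,1,1,1,1,1,1]
}}

```text
time_s: 5.78
eef_pos: [572.2, -59.1, 17.1]
ee_rot: [-0.0, 0.133, 0.991, 0.0]
force: [0.8, 0.3, -0.2]
grip_width: 0.19
grip_force: 39.5
```

Run:
```python
from h import *
plan([572,-58.2,13],74.7)
```

```text
pose [572.2 -59.1  17.1] h0 74.7 -> 74.7 j6 -1.61 F [ 0.8  0.3 -0.2] w 16.1 t 5.775
 shift [0.0004 0.0008 0.0041] rot [ 0.    -0.    -0.001]
```

>>> {"op": "play_rows", "data": {
  "translation": [
    [0,0.001,0.002],
    [0,0.001,0.004],
    [0,0.001,0.004]
  ],
  "rotation": [
    [0,0,0],
    [0,0,0],
    [0,0,0]
  ],
  "gripper": [1,1,1]
}}

```text
time_s: 6.15
eef_pos: [572.5, -58.1, 13.1]
ee_rot: [-0.0, 0.134, 0.991, 0.0]
force: [-0.1, -0.2, 0.0]
grip_width: 0.19
grip_force: 39.5
```

>>> {"op": "play_rows", "data": {
  "translation": [
    [0,0,0.0015],
    [0,0,0.003],
    [0,0,0.003]
  ],
  "rotation": [
    [0,0,0],
    [0,0,0],
    [0,0,0]
  ],
  "gripper": [1,1,1]
}}

```text
time_s: 6.52
eef_pos: [572.8, -58.2, 12.7]
ee_rot: [0.0, 0.133, 0.991, -0.0]
force: [-10.1, 1.3, 22.5]
grip_width: 0.191
grip_force: 41.7
```

>>> {"op": "play_rows", "data": {
  "translation": [
    [0,0,-0.002],
    [0,0,-0.002],
    [0,0,-0.002],
    [0,0,-0.002],
    [0,0,-0.03],
    [0,0,-0.08],
    [0,0,-0.13]
  ],
  "rotation": [
    [0,0,0],
    [0,0,0],
    [0,0,0],
    [0,0,0],
    [0,0,0],
    [0,0,0],
    [0,0,0]
  ],
  "gripper": [0.4,0.4,0.4,0.4,0.4,0.4,0.4]
}}

```text
time_s: 7.4
eef_pos: [572.3, -58.1, 141.5]
ee_rot: [-0.0, 0.134, 0.991, 0.0]
force: [-0.0, 0.5, 0.9]
grip_width: 0.295
grip_force: 0.0
```

Run:
```python
from h import *
a,c=cam("wrist");cv2.imwrite("pics/w3.png",a);np.savez("w3.npz",a=a,**c)
plan([423,-166,150],-15)
```

```text
pose [575.1 -58.8 148.7] h0 74.7 -> -15.0 j6 -1.61 F [1.9 0.4 7.8] w 25.6 t 7.45
 shift [ 0.1183 -0.1436 -0.0025] rot [0.008 0.009 1.565]
```

View pics/w3.png

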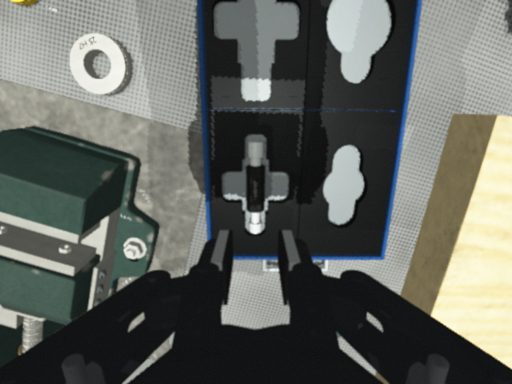

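The small plug lies centred in its slot at (256,185). Next is the large ring, seen at (99,64).

Run:
```python
from h import *
for f in("w2.npz","w3.npz"):
    d=np.load(f);c={k:d[k] for k in d if k!='a'};a=d['a'];g=cv2.cvtColor(a,6)
    m=(g>185).astype(np.uint8);m[:25]=0;m[105:]=0;m[:,:62]=0;m[:,138:]=0
    m=cv2.morphologyEx(m,cv2.MORPH_OPEN,np.ones((5,5)))
    q=max(cv2.findContours(m,0,2)[0],key=cv2.contourArea);e=cv2.minEnclosingCircle(q);print(e,ray(c,[e[0]],15))
print(ray(c,[(60,128),(125,160)],[50]).round())
a=np.load("top.npy");_,c=cam("top");hsv=cv2.cvtColor(a,cv2.COLOR_BGR2HSV)
for n,(u,v),z in[("RL",(312,215),15),("RS",(358,240),11)]:
    r=14; s=hsv[v-r:v+r,u-r:u+r];m=((s[...,2]>165)&(s[...,1]<50)).astype(np.uint8)
    q=max(cv2.findContours(m,0,2)[0],key=cv2.contourArea);e=cv2.minEnclosingCircle(q);print(n,e,ray(c,[(e[0][0]+u-r,e[0][1]+v-r)],z))
plan([423,-166,60],75)
```

```text
((96.64814758300781, 65.29629516601562), 30.600095748901367) [[ 421.94682821 -165.85054393   15.        ]]
((96.5, 63.0), 31.579364776611328) [[ 421.79297788 -165.50558367   15.        ]]
[[ 470. -200.   50.]
 [ 510. -157.   50.]]
RL ((13.837079048156738, 14.308988571166992), 8.595146179199219) [[ 422.62630556 -165.95942386   15.        ]]
RS ((13.357142448425293, 13.5), 5.665066242218018) [[ 357.46162325 -291.99605289   11.        ]]
pose [574.9 -58.8 145.7] h0 74.7 -> 75.0 j6 -1.61 F [ 0.7  0.5 -0.5] w 25.3 t 7.5
 shift [ 0.1189 -0.1435  0.0846] rot [-0.     0.01  -0.006]
```

Run:
```python
from h import *
d=np.load("w3.npz");w={k:d[k] for k in d if k!='a'};_,c=cam("top")
for u,v in [((138,158),(316,181)),((35,129),(351,203))]:
  for z in(0,30,50,70,90):
    print(z,ray(w,u,z).round(),ray(c,v,z).round())
```

```text
0 [[ 514. -168.    0.]] [[ 519. -180.    0.]]
30 [[ 512. -154.   30.]] [[ 516. -175.   30.]]
50 [[ 511. -145.   50.]] [[ 514. -173.   50.]]
70 [[ 510. -136.   70.]] [[ 512. -170.   70.]]
90 [[ 509. -127.   90.]] [[ 509. -167.   90.]]
0 [[ 457. -260.    0.]] [[ 459. -277.    0.]]
30 [[ 461. -237.   30.]] [[ 457. -271.   30.]]
50 [[ 464. -221.   50.]] [[ 455. -267.   50.]]
70 [[ 467. -205.   70.]] [[ 454. -262.   70.]]
90 [[ 470. -190.   90.]] [[ 453. -258.   90.]]
```

>>> {"op": "play_rows", "data": {
  "translation": [
    [0.04,-0.048,0],
    [0.08,-0.096,0.02],
    [0.119,-0.143,0.06],
    [0.119,-0.143,0.1],
    [0.119,-0.143,0.1],
    [0.119,-0.143,0.1]
  ],
  "rotation": [
    [0,0.01,0],
    [0,0.01,0],
    [0,0.01,0],
    [0,0.01,0],
    [0,0.01,0],
    [0,0.01,0]
  ],
  "gripper": [-0.7,-0.7,-0.7,-0.7,-0.7,-0.7]
}}

```text
time_s: 8.3
eef_pos: [420.9, -164.6, 41.2]
ee_rot: [-0.005, 0.133, 0.991, 0.0]
force: [0.1, -0.6, 0.4]
grip_width: 0.849
grip_force: 0.0
```

Run:
```python
from h import *
plan([422,-165.8,2],75)
```

```text
pose [ 420.9 -164.6   41.2] h0 74.7 -> 75.0 j6 -1.93 F [ 0.1 -0.6  0.4] w 72.2 t 8.3
 shift [-0.0018 -0.0009  0.0392] rot [-0.    -0.009 -0.005]
```

>>> {"op": "play_rows", "data": {
  "translation": [
    [-0.001,-0.001,0.02],
    [-0.001,-0.001,0.035],
    [-0.001,-0.001,0.039],
    [-0.001,-0.001,0.039],
    [-0.001,-0.001,0.039],
    [-0.001,-0.001,0.039],
    [-0.001,-0.001,0.039],
    [-0.001,-0.001,0.039]
  ],
  "rotation": [
    [0,-0.01,0],
    [0,-0.01,0],
    [0,-0.01,0],
    [0,-0.01,0],
    [0,-0.01,0],
    [0,-0.01,0],
    [0,-0.01,0],
    [0,-0.01,0]
  ],
  "gripper": [-0.7,-0.7,-0.7,1,1,1,1,1],
  "force": 50
}}

```text
time_s: 9.3
eef_pos: [420.7, -165.8, 2.1]
ee_rot: [0.001, 0.133, 0.991, -0.0]
force: [-1.0, 2.0, 5.8]
grip_width: 0.596
grip_force: 51.5
```

>>> {"op": "play_rows", "data": {
  "translation": [
    [0,0,-0.02],
    [0,0,-0.06],
    [0,0,-0.1],
    [0,0,-0.12],
    [0,0,-0.12],
    [0,0,-0.12]
  ],
  "rotation": [
    [0,0,0],
    [0,0,0],
    [0,0,0],
    [0,0,0],
    [0,0,0],
    [0,0,0]
  ],
  "gripper": [1,1,1,1,1,1]
}}

```text
time_s: 10.05
eef_pos: [419.8, -165.4, 120.4]
ee_rot: [-0.001, 0.134, 0.991, 0.0]
force: [0.1, 0.2, -2.6]
grip_width: 0.595
grip_force: 53.1
```

Run:
```python
from h import *
plan([450.8,69.9,100],-15.3)
```

```text
pose [ 419.8 -165.4  120.4] h0 74.7 -> -15.3 j6 -1.94 F [ 0.1  0.2 -2.6] w 50.6 t 10.05
 shift [0.0324 0.2351 0.0206] rot [-1.00e-03 -2.00e-03  1.57e+00]
```

>>> {"op": "play_rows", "data": {
  "translation": [
    [0.032,0.235,0.02],
    [0.032,0.235,0.02],
    [0.032,0.235,0.02],
    [0.032,0.235,0.02],
    [0.032,0.235,0.02],
    [0.032,0.235,0.02],
    [0.032,0.235,0.02],
    [0.032,0.235,0.02],
    [0.032,0.235,0.02],
    [0.032,0.235,0.02]
  ],
  "rotation": [
    [0,0,1.57],
    [0,0,1.57],
    [0,0,1.57],
    [0,0,1.57],
    [0,0,1.57],
    [0,0,1.57],
    [0,0,1.57],
    [0,0,1.57],
    [0,0,1.57],
    [0,0,1.57]
  ],
  "gripper": [1,1,1,1,1,1,1,1,1,1]
}}

```text
time_s: 11.3
eef_pos: [451.1, 69.4, 100.3]
ee_rot: [-0.001, 0.794, 0.607, -0.001]
force: [-0.5, -0.4, -3.1]
grip_width: 0.596
grip_force: 53.2
```

Run:
```python
from h import *
a,c=cam("wrist");cv2.imwrite("pics/w4.png",a);np.savez("w4.npz",a=a,**c)
plan([450.8,69.9,30],-15.3)
print(proj(c,[[450.8,69.9,7],[596.3,29,7],[426,-18,7]]))
```

```text
pose [451.2  69.4 100.5] h0 -15.1 -> -15.3 j6 0.16 F [ 0.4 -0.4 -2.6] w 50.7 t 11.35
 shift [ 0.0004 -0.0004  0.0705] rot [-0.002  0.     0.004]
[[256.14500308 195.40757289]
 [423.88368003 196.87548573]
 [255.13274267 283.7998265 ]]
```

View pics/w4.png

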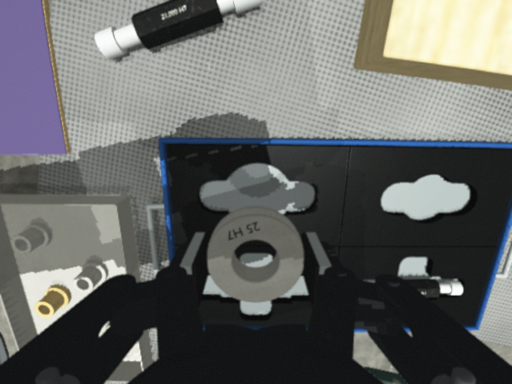

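The large-ring recess is centred at about (257,197), within 2 px of the prediction. The ring is held at (255,255), and the small-ring recess shows at (425,197). I'll lower it now.

>>> {"op": "play_rows", "data": {
  "translation": [
    [0.0,0,0.03],
    [0.0,0,0.06],
    [0,0,0.072],
    [0,0,0.08],
    [0,0,0.084],
    [0,0,0.087],
    [0,0,0.089],
    [0,0,0.089]
  ],
  "rotation": [
    [0,0,0],
    [0,0,0],
    [0,0,0],
    [0,0,0],
    [0,0,0],
    [0,0,0],
    [0,0,0],
    [0,0,0]
  ],
  "gripper": [1,1,1,1,1,1,1,1]
}}

```text
time_s: 12.35
eef_pos: [451.7, 69.4, 12.4]
ee_rot: [0.0, 0.795, 0.607, 0.0]
force: [-0.1, 0.9, -2.0]
grip_width: 0.593
grip_force: 53.3
```

>>> {"op": "play_rows", "data": {
  "translation": [
    [0.0,0,0.001],
    [0.0,0,0.002],
    [0,0,0.002]
  ],
  "rotation": [
    [0,0,0],
    [0,0,0],
    [0,0,0]
  ],
  "gripper": [1,1,1]
}}

```text
time_s: 12.72
eef_pos: [451.6, 69.4, 10.2]
ee_rot: [-0.0, 0.795, 0.607, -0.0]
force: [-0.5, 0.2, -3.2]
grip_width: 0.592
grip_force: 53.3
```

>>> {"op": "play_rows", "data": {
  "translation": [
    [0.0,0,0.001],
    [0.0,0,0.0015],
    [0,0,0.0015]
  ],
  "rotation": [
    [0,0,0],
    [0,0,0],
    [0,0,0]
  ],
  "gripper": [1,1,1]
}}

```text
time_s: 13.1
eef_pos: [451.7, 69.4, 9.2]
ee_rot: [0.0, 0.795, 0.607, 0.0]
force: [-2.5, -0.0, 4.5]
grip_width: 0.593
grip_force: 54.1
```

>>> {"op": "play_rows", "data": {
  "translation": [
    [0,0,0],
    [0,0,0],
    [0,0,0],
    [0,0,-0.02],
    [0,0,-0.06],
    [0,0,-0.11],
    [0,0,-0.12]
  ],
  "rotation": [
    [0,0,0],
    [0,0,0],
    [0,0,0],
    [0,0,0],
    [0,0,0],
    [0,0,0],
    [0,0,0]
  ],
  "gripper": [-0.36,-0.36,-0.36,-0.36,-0.36,-0.36,-0.36]
}}

```text
time_s: 13.98
eef_pos: [452.9, 69.3, 131.4]
ee_rot: [0.002, 0.795, 0.607, 0.002]
force: [-0.4, -0.0, -0.3]
grip_width: 0.678
grip_force: 0.0
```

Run:
```python
from h import *
a,c=cam("wrist");cv2.imwrite("pics/w5.png",a);np.savez("w5.npz",a=a,**c)
plan([357.5,-292,100],75)
print(proj(c,[[450.8,69.9,7],[431,219,11]]))
```

```text
pose [452.6  69.3 131. ] h0 -15.3 -> -105.0 j6 0.16 F [ 0.3 -0.3  1. ] w 57.8 t 14.025
 shift [-0.3737  0.0034  0.0307] rot [ 0.003 -0.004  1.566]
[[253.40801136 186.61483213]
 [184.48794572  30.85854163]]
```

View pics/w5.png

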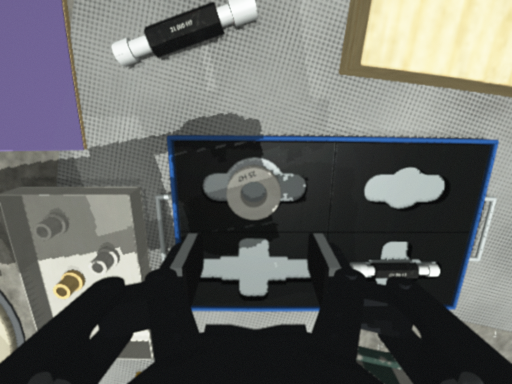

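The large ring sits in its recess at (253,190). The large plug is next, running from (115,52) to (256,10).

Run:
```python
from h import *
d=np.load("w5.npz");c={k:d[k] for k in d if k!='a'};a=d['a'];g=cv2.cvtColor(a,6)
m=(g<50).astype(np.uint8);m[65:]=0;m[:,:130]=0;m[:,240:]=0
m=cv2.morphologyEx(m,cv2.MORPH_CLOSE,np.ones((9,9)));m=cv2.morphologyEx(m,cv2.MORPH_OPEN,np.ones((5,5)))
q=max(cv2.findContours(m,0,2)[0],key=cv2.contourArea);r=cv2.minAreaRect(q);print(r)
b=ray(c,cv2.boxPoints(r),14)[:,:2];rr=cv2.minAreaRect(b.astype(np.float32));print(rr)
p=ray(c,[r[0],(114,52),(256,10)],13);v=p[2]-p[1];h=np.degrees(np.arctan2(v[1],v[0]));print(p.round(1),h,p[1:].mean(0))
plan([p[0][0],p[0][1],60],h+90)
```

```text
((183.4932403564453, 28.680994033813477), (38.20781326293945, 74.86847686767578), 70.34617614746094)
((431.02191162109375, 220.00497436523438), (64.3022232055664, 29.433921813964844), 2.1328485012054443)
[[431.  220.2  13. ]
 [367.1 219.7  13. ]
 [493.6 217.5  13. ]] -0.9916287989408743 [430.37227739 218.59675349  13.        ]
pose [452.6  69.3 131. ] h0 -15.3 -> -91.0 j6 0.16 F [ 0.3 -0.3  1. ] w 57.8 t 14.025
 shift [ 0.1398 -0.0609  0.0708] rot [ 0.003 -0.003  1.321]
```

>>> {"op": "play_rows", "data": {
  "translation": [
    [0.139,-0.061,0.03],
    [0.139,-0.061,0.06],
    [0.139,-0.061,0.06],
    [0.139,-0.061,0.06],
    [0.139,-0.061,0.06],
    [0.139,-0.061,0.06],
    [0.139,-0.061,0.06],
    [0.139,-0.061,0.06],
    [0.139,-0.061,0.06]
  ],
  "rotation": [
    [0,0,1.27],
    [0,0,1.27],
    [0,0,1.27],
    [0,0,1.27],
    [0,0,1.27],
    [0,0,1.27],
    [0,0,1.27],
    [0,0,1.27],
    [0,0,1.27]
  ],
  "gripper": [-0.4,-0.4,-0.4,-0.4,-0.4,-0.4,-0.4,-0.4,-0.4]
}}

```text
time_s: 15.15
eef_pos: [429.1, 219.4, 68.1]
ee_rot: [0.0, 1.0, 0.018, -0.001]
force: [-0.1, -0.3, -0.0]
grip_width: 0.704
grip_force: 0.0
```

Run:
```python
from h import *
a,c=cam("wrist");cv2.imwrite("pics/w6.png",a)
plan([431,219.5,5],92)
print(proj(c,[431,219.5,12]))
```

```text
pose [429.2 219.5  68.3] h0 -87.9 -> -88.0 j6 1.76 F [0.5 0.  0.9] w 59.4 t 15.2
 shift [0.0018 0.0001 0.0633] rot [0.    0.001 0.002]
[[255.14692828 206.86729275]]
```

View pics/w6.png

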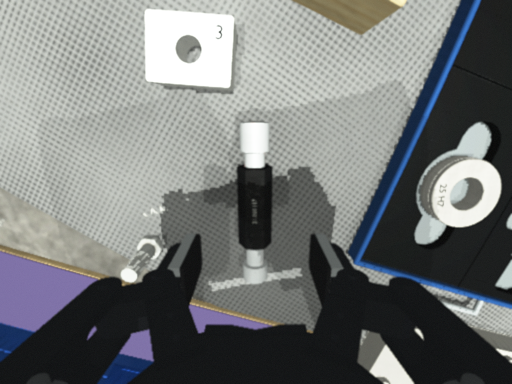

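The large plug is upright in view with its handle centre at (255,206), exactly where predicted. I'll descend and grip it.

>>> {"op": "play_rows", "data": {
  "translation": [
    [0.002,0,0.03],
    [0.002,0,0.055],
    [0.002,0,0.063],
    [0.002,0,0.063],
    [0.002,0,0.063],
    [0.002,0,0.063],
    [0.002,0,0.063],
    [0.002,0,0.063],
    [0.002,0,0.063]
  ],
  "rotation": [
    [0,0,0],
    [0,0,0],
    [0,0,0],
    [0,0,0],
    [0,0,0],
    [0,0,0],
    [0,0,0],
    [0,0,0],
    [0,0,0]
  ],
  "gripper": [-0.4,-0.4,-0.4,1,1,1,1,1,1],
  "force": 50
}}

```text
time_s: 16.32
eef_pos: [432.0, 219.8, 6.9]
ee_rot: [-0.0, 1.0, 0.017, 0.001]
force: [-1.5, -0.2, 6.5]
grip_width: 0.273
grip_force: 49.1
```

>>> {"op": "play_rows", "data": {
  "translation": [
    [0,0,-0.02],
    [0,0,-0.06],
    [0,0,-0.1],
    [0,0,-0.12],
    [0,0,-0.12]
  ],
  "rotation": [
    [0,0,0],
    [0,0,0],
    [0,0,0],
    [0,0,0],
    [0,0,0]
  ],
  "gripper": [1,1,1,1,1]
}}

```text
time_s: 16.95
eef_pos: [432.0, 219.8, 127.0]
ee_rot: [-0.0, 1.0, 0.017, 0.002]
force: [-0.0, 0.8, -3.0]
grip_width: 0.27
grip_force: 49.9
```

Run:
```python
from h import *
plan([426,-17.8,100],-105.3)
```

```text
pose [432.  219.8 127. ] h0 -88.1 -> -105.3 j6 1.77 F [-0.   0.8 -3. ] w 23.0 t 16.95
 shift [-0.0142  0.2373  0.0268] rot [-0.001 -0.003  0.301]
```

>>> {"op": "play_rows", "data": {
  "translation": [
    [-0.014,0.237,0.026],
    [-0.014,0.237,0.026],
    [-0.014,0.237,0.026],
    [-0.014,0.237,0.026],
    [-0.014,0.237,0.026],
    [-0.014,0.237,0.026],
    [-0.014,0.237,0.026],
    [-0.014,0.237,0.026]
  ],
  "rotation": [
    [0,0,0.3],
    [0,0,0.3],
    [0,0,0.3],
    [0,0,0.3],
    [0,0,0.3],
    [0,0,0.3],
    [0,0,0.3],
    [0,0,0.3]
  ],
  "gripper": [1,1,1,1,1,1,1,1]
}}

```text
time_s: 17.95
eef_pos: [425.4, -16.9, 99.7]
ee_rot: [0.0, 0.991, -0.132, -0.0]
force: [0.1, -0.4, -2.3]
grip_width: 0.268
grip_force: 50.1
```

Run:
```python
from h import *
a,c=cam("wrist");cv2.imwrite("pics/w7.png",a);np.savez("w7.npz",a=a,**c)
plan([426,-17.8,30],-105.3)
print(proj(c,[[426,-17.8,7]]))
```

```text
pose [425.5 -17.   99.8] h0 -105.2 -> -105.3 j6 1.52 F [ 0.3 -0.6 -2.9] w 23.0 t 18.0
 shift [0.0007 0.0006 0.0698] rot [-0.    -0.     0.002]
[[255.58383936 194.19793884]]
```

View pics/w7.png

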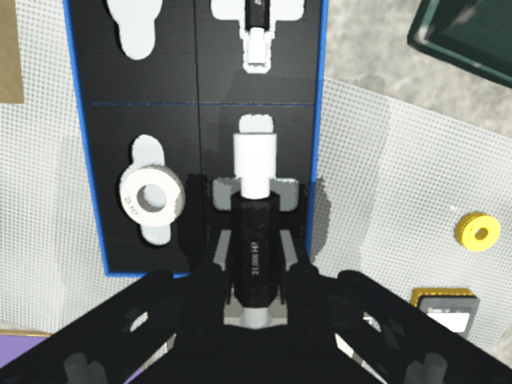

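The slot notches centre at (255.5,194.5), matching the prediction, and the small plug shows lying in its slot. I'll lower the large plug.

>>> {"op": "play_rows", "data": {
  "translation": [
    [0.0,0.001,0.03],
    [0.0,0.001,0.06],
    [0,0.001,0.07],
    [0,0.001,0.077],
    [0,0.001,0.081],
    [0,0.001,0.083],
    [0,0.001,0.083]
  ],
  "rotation": [
    [0,0,0],
    [0,0,0],
    [0,0,0],
    [0,0,0],
    [0,0,0],
    [0,0,0],
    [0,0,0]
  ],
  "gripper": [1,1,1,1,1,1,1]
}}

```text
time_s: 18.88
eef_pos: [425.4, -18.7, 17.1]
ee_rot: [0.0, 0.991, -0.133, 0.0]
force: [-0.0, 0.9, -1.3]
grip_width: 0.271
grip_force: 50.2
```

>>> {"op": "play_rows", "data": {
  "translation": [
    [0.0,0,0.001],
    [0.0,0,0.0025],
    [0,0,0.0025]
  ],
  "rotation": [
    [0,0,0],
    [0,0,0],
    [0,0,0]
  ],
  "gripper": [1,1,1]
}}

```text
time_s: 19.25
eef_pos: [425.2, -18.7, 14.2]
ee_rot: [-0.0, 0.991, -0.133, -0.0]
force: [-0.4, 0.2, -2.2]
grip_width: 0.271
grip_force: 50.2
```

>>> {"op": "play_rows", "data": {
  "translation": [
    [0.0,0,0.0007],
    [0.0,0,0.0014],
    [0,0,0.0014]
  ],
  "rotation": [
    [0,0,0],
    [0,0,0],
    [0,0,0]
  ],
  "gripper": [1,1,1]
}}

```text
time_s: 19.62
eef_pos: [425.3, -18.7, 13.8]
ee_rot: [0.0, 0.991, -0.133, 0.0]
force: [-5.6, 1.4, 16.6]
grip_width: 0.276
grip_force: 51.8
```

Contact at the expected height. I'll release with a partial opening (0.38) and rise.

>>> {"op": "play_rows", "data": {
  "translation": [
    [0,0,-0.001],
    [0,0,-0.001],
    [0,0,-0.001],
    [0,0,-0.001],
    [0,0,-0.03],
    [0,0,-0.08],
    [0,0,-0.12],
    [0,0,-0.12]
  ],
  "rotation": [
    [0,0,0],
    [0,0,0],
    [0,0,0],
    [0,0,0],
    [0,0,0],
    [0,0,0],
    [0,0,0],
    [0,0,0]
  ],
  "gripper": [0.24,0.24,0.24,0.24,0.24,0.24,0.24,0.24]
}}

```text
time_s: 20.62
eef_pos: [426.5, -19.0, 135.1]
ee_rot: [0.001, 0.991, -0.133, 0.003]
force: [-0.2, 0.8, -0.9]
grip_width: 0.381
grip_force: 0.0
```

Run:
```python
from h import *
a,c=cam("wrist");cv2.imwrite("pics/w8.png",a)
plan([357.5,-292,70],-105.3)
```

```text
pose [425.5 -18.8 133.4] h0 -105.3 -> -105.3 j6 1.52 F [-0.6 -0.6 -0. ] w 32.3 t 20.675
 shift [0.0061 0.2815 0.0635] rot [ 0.    -0.002  0.001]
```

>>> {"op": "play_rows", "data": {
  "translation": [
    [0.006,0.06,0],
    [0.006,0.12,0.01],
    [0.006,0.18,0.03],
    [0.006,0.24,0.05],
    [0.006,0.281,0.063],
    [0.006,0.281,0.063],
    [0.006,0.281,0.063],
    [0.006,0.281,0.063]
  ],
  "rotation": [
    [0,0,0],
    [0,0,0],
    [0,0,0],
    [0,0,0],
    [0,0,0],
    [0,0,0],
    [0,0,0],
    [0,0,0]
  ],
  "gripper": [-0.3,-0.3,-0.3,-0.3,-0.3,-0.3,-0.3,-0.3]
}}

```text
time_s: 21.68
eef_pos: [357.4, -290.3, 69.9]
ee_rot: [-0.0, 0.991, -0.132, -0.0]
force: [0.8, 0.6, 0.5]
grip_width: 0.65
grip_force: 0.0
```

Run:
```python
from h import *
a,c=cam("wrist");np.savez("w9.npz",a=a,**c)
b=cv2.imread("pics/w8.png");cv2.imwrite("pics/w9.png",np.hstack([a,b])[:, :].astype(np.uint8) if 0 else cv2.resize(np.hstack([a,b]),(800,300),interpolation=cv2.INTER_AREA))
plan([357.5,-292,3])
print(proj(c,[[357.5,-292,11]]))
g=cv2.cvtColor(a,6);x,y=proj(c,[[357.5,-292,11]])[0].astype(int)
m=(g>185).astype(np.uint8);k=np.zeros_like(m);k[y-45:y+45,x-45:x+45]=1;m*=k
m=cv2.morphologyEx(m,cv2.MORPH_OPEN,np.ones((5,5)))
q=max(cv2.findContours(m,0,2)[0],key=cv2.contourArea);e=cv2.minEnclosingCircle(q);print(e,ray(c,[e[0]],12))
```

```text
pose [ 357.5 -290.4   70. ] h0 -105.2 -> -105.2 j6 0.9 F [1.2 0.3 0.6] w 54.8 t 21.725
 shift [0.0004 0.0015 0.067 ] rot [-0. -0. -0.]
[[256.85077174 207.36112584]]Traceback (most recent call last):
  File "<stdin>", line 9, in <module>
ValueError: max() iterable argument is empty
```

View pics/w9.png

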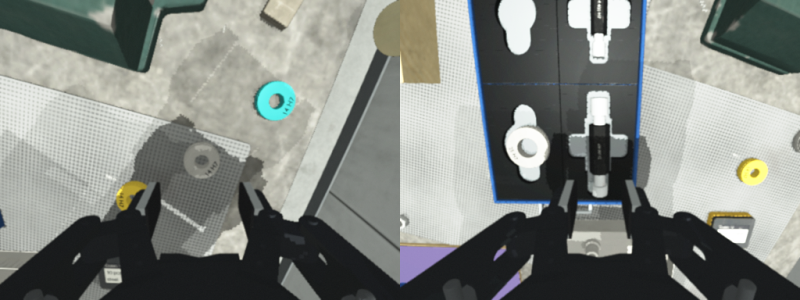

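Right half: both plugs and the large ring are seated in the tray. Left half: the steel small ring is at about full-scale (257,206), as predicted, with the yellow (168,250) and turquoise (352,129) decoys clear of the fingers. I'll grip it.

>>> {"op": "play_rows", "data": {
  "translation": [
    [0,0.001,0.03],
    [0,0.001,0.06],
    [0,0.001,0.068],
    [0,0.001,0.068],
    [0,0.001,0.068],
    [0,0.001,0.068],
    [0,0.001,0.068],
    [0,0.001,0.068]
  ],
  "rotation": [
    [0,0,0],
    [0,0,0],
    [0,0,0],
    [0,0,0],
    [0,0,0],
    [0,0,0],
    [0,0,0],
    [0,0,0]
  ],
  "gripper": [-0.3,-0.3,-0.3,1,1,1,1,1],
  "force": 40
}}

```text
time_s: 22.72
eef_pos: [357.2, -292.7, 2.7]
ee_rot: [0.0, 0.991, -0.133, 0.001]
force: [-0.4, 1.5, 6.5]
grip_width: 0.407
grip_force: 40.5
```

>>> {"op": "play_rows", "data": {
  "translation": [
    [0,0,-0.02],
    [0,0,-0.06],
    [0,0,-0.1],
    [0,0,-0.12],
    [0,0,-0.12]
  ],
  "rotation": [
    [0,0,0],
    [0,0,0],
    [0,0,0],
    [0,0,0],
    [0,0,0]
  ],
  "gripper": [1,1,1,1,1]
}}

```text
time_s: 23.35
eef_pos: [357.2, -292.8, 123.0]
ee_rot: [0.001, 0.991, -0.133, 0.001]
force: [0.0, -1.0, -0.9]
grip_width: 0.403
grip_force: 40.1
```

Run:
```python
from h import *
plan([400,-40,130],-60); plan([596.3,29.2,120],-15.3)
```

```text
pose [ 357.2 -292.8  123. ] h0 -105.3 -> -60.0 j6 0.9 F [ 0.  -1.  -0.9] w 34.2 t 23.35
 shift [-0.0252 -0.2552 -0.0076] rot [ 0.003 -0.001 -0.79 ]
pose [ 357.2 -292.8  123. ] h0 -105.3 -> -15.3 j6 0.9 F [ 0.  -1.  -0.9] w 34.2 t 23.35
 shift [ 0.146  -0.3736  0.0026] rot [ 0.003 -0.    -1.57 ]
```

>>> {"op": "play_rows", "data": {
  "translation": [
    [-0.01,-0.06,-0.01],
    [-0.02,-0.12,-0.01],
    [-0.025,-0.18,-0.01],
    [-0.025,-0.24,-0.01],
    [0.146,-0.374,0.0],
    [0.146,-0.374,0.0],
    [0.146,-0.374,0.0],
    [0.146,-0.374,0.0],
    [0.146,-0.374,0.0],
    [0.146,-0.374,0.0]
  ],
  "rotation": [
    [0,0,-0.18],
    [0,0,-0.36],
    [0,0,-0.54],
    [0,0,-0.72],
    [0,0,-0.9],
    [0,0,-1.08],
    [0,0,-1.26],
    [0,0,-1.44],
    [0,0,-1.57],
    [0,0,-1.57]
  ],
  "gripper": [1,1,1,1,1,1,1,1,1,1]
}}

```text
time_s: 24.6
eef_pos: [595.5, 30.3, 120.1]
ee_rot: [-0.001, 0.795, 0.606, -0.001]
force: [0.3, 0.2, -0.7]
grip_width: 0.408
grip_force: 40.3
```

Run:
```python
from h import *
a,c=cam("wrist");cv2.imwrite("pics/w10.png",a)
plan([596.3,29.2,30],-15.3)
print(proj(c,[[596.3,29.2,7]]))
```

```text
pose [595.5  30.1 120.6] h0 -15.5 -> -15.3 j6 0.12 F [-0.6  0.4 -1. ] w 34.6 t 24.65
 shift [-0.0006  0.0012  0.0906] rot [-0.002  0.    -0.003]
[[257.66461421 190.44373042]]
```

View pics/w10.png

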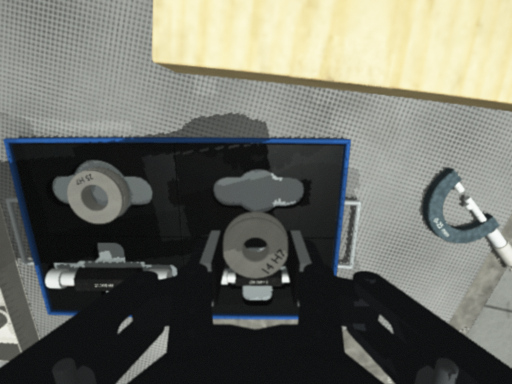

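The small-ring recess is centred at (259,190), with 1 px difference from the prediction. The ring hangs at (255,245). I'll lower it.

>>> {"op": "play_rows", "data": {
  "translation": [
    [0,0.002,0.04],
    [0,0.002,0.08],
    [0,0.002,0.092],
    [0,0.002,0.1],
    [0,0.002,0.105],
    [0,0.002,0.108],
    [0,0.002,0.108]
  ],
  "rotation": [
    [0,0,0],
    [0,0,0],
    [0,0,0],
    [0,0,0],
    [0,0,0],
    [0,0,0],
    [0,0,0]
  ],
  "gripper": [1,1,1,1,1,1,1]
}}

```text
time_s: 25.52
eef_pos: [598.2, 29.6, 14.3]
ee_rot: [0.0, 0.795, 0.607, 0.0]
force: [0.4, 0.1, -0.5]
grip_width: 0.41
grip_force: 40.3
```

>>> {"op": "play_rows", "data": {
  "translation": [
    [0,0,0.001],
    [0,0,0.002],
    [0,0,0.002]
  ],
  "rotation": [
    [0,0,0],
    [0,0,0],
    [0,0,0]
  ],
  "gripper": [1,1,1]
}}

```text
time_s: 25.9
eef_pos: [598.0, 29.6, 11.9]
ee_rot: [-0.0, 0.795, 0.607, -0.0]
force: [-0.3, -0.1, -1.4]
grip_width: 0.405
grip_force: 40.3
```

>>> {"op": "play_rows", "data": {
  "translation": [
    [0,0,0.001],
    [0,0,0.0018],
    [0,0,0.0024],
    [0,0,0.0024]
  ],
  "rotation": [
    [0,0,0],
    [0,0,0],
    [0,0,0],
    [0,0,0]
  ],
  "gripper": [1,1,1,1]
}}

```text
time_s: 26.4
eef_pos: [598.0, 29.6, 9.8]
ee_rot: [0.0, 0.795, 0.607, 0.0]
force: [-2.2, -0.5, 4.3]
grip_width: 0.408
grip_force: 40.7
```

Contact at the expected height. I'll release and rise.

>>> {"op": "play_rows", "data": {
  "translation": [
    [0,0,0],
    [0,0,0],
    [0,0,0],
    [0,0,0],
    [0,0,-0.03],
    [0,0,-0.08],
    [0,0,-0.13],
    [0,0,-0.15],
    [0,0,-0.15]
  ],
  "rotation": [
    [0,0,0],
    [0,0,0],
    [0,0,0],
    [0,0,0],
    [0,0,0],
    [0,0,0],
    [0,0,0],
    [0,0,0],
    [0,0,0]
  ],
  "gripper": [0.02,0.02,0.02,0.02,0.02,0.02,0.02,0.02,0.02]
}}

```text
time_s: 27.52
eef_pos: [598.6, 29.5, 160.8]
ee_rot: [0.001, 0.795, 0.607, 0.001]
force: [0.8, 0.1, -0.3]
grip_width: 0.491
grip_force: 0.0
```

Run:
```python
from h import *
a,c=cam("wrist")
b,_=cam("scene")
s=cv2.resize(b[140:240,140:340],(512,256),interpolation=cv2.INTER_CUBIC)
cv2.imwrite("pics/end.png",cv2.resize(np.vstack([a[100:],s]),(512,540)))
plan([596,29,160])
```

```text
pose [597.5  29.6 158.2] h0 -15.3 -> -15.3 j6 0.12 F [-0.1  0.6  0.3] w 41.5 t 27.625
 shift [-0.001  -0.0013 -0.0018] rot [-0.002  0.     0.   ]
```

View pics/end.png

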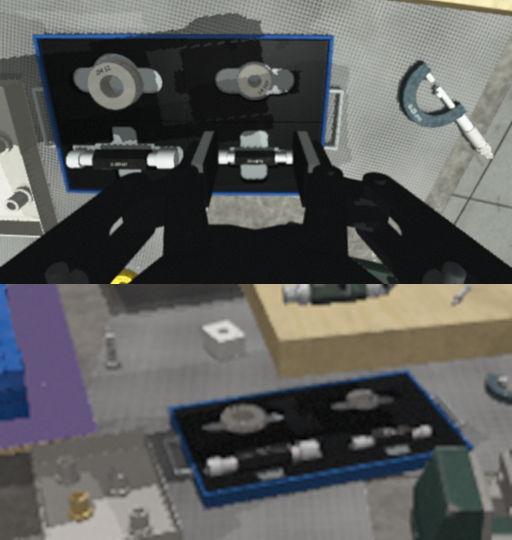

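The wrist half shows the two rings at (115,82) and (254,80) and the two plugs at (123,158) and (257,157), each flat in its own recess. The scene half shows the same, with the bolt (111,348) and block (223,340) still standing. I'll hand the job in.

```bash
python3 -c "
from rig import ctrl; print(ctrl.finish_job())"
```

```text
the job is handed in; nothing more can be done
None
```

I set all four gauges down flat in their own recesses and let go of them; the block and bolt are still standing where they were, and I handed the job in at about 28 s (no verdict was shown).

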